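Clear a stuck lever arch on the blue swatch file

TASK

Two small lever arch files of colour cards lie on the table. The lever of the blue one has stuck half way, so its rings neither stand open nor meet. Lift that lever all the way up so that the rings spring wide open, then press it fully down flat so that they shut over the cards; leave the green file closed.

Things in the scene. Friction and masses are not known exactly. Their poses are not given: they have to be found in the camera images.
- blue_file: Blue card file lying flat, fixed. Board 200x105x4 mm; origin on the table 5 mm from its middle, z up, x along its length from the lever end (x=-105, roughly towards the robot) to the cards (x=+95, top red, 16 high). Posts at x=8, y=+-38, 38 high. Ring arches at y=+-38 turn on a rod at x=-28, 14 high, and stay below 60. The lever's pin runs along y at x=-22, y=0, 22 mm above the table.
- blue_grip (a point): Centre of the black round grip bar at the end of the blue file's lever: 12 mm thick, 24 mm long along the file's y, free at both ends. It lies 75 mm from the lever's pin and 3 mm above the lever's line: 25 mm above the table with the lever flat, 51 half way, 73 fully up. The lever from pin to bar is a strip 15 to 17 mm wide, 3 to 5 mm thick; it can be pressed down near the bar.
- blue_lever (a joint): Angle of the blue lever, rad: 0 = half way, the bar end 20 degrees above flat, where it is stuck at the start; grows as the bar end rises; -0.35 = flat, pointing along the file's -x, rings shut; +0.35 = fully up, 40 degrees, rings wide open. The rings turn with it. Past about 0.2 either side of 0 an over-centre action drives it to that end and holds it there. About 3 N at the bar moves it.
- green_lever (a joint): Angle of the lever of the green file, an identical file with a green cover beside the blue one, to its left or right, about 0.15 m away. It is 0, flat and shut, and is to stay so; it would grow to 0.70 as the lever is lifted.

How it is judged:
By the outcome, as a careful person would: the job done as asked, in the order asked, and still so for the second after the job is handed in, with the robot touching nothing.
It also fails if it takes over 32 s, if anything falls off the work surface, if the arm or the gripper's body presses on something with over 40 N, if the wrist force passes 120 N, or if a joint passes its speed limit or range.

ROBOT

A 6-joint arm with a two-finger parallel gripper is mounted at the origin on a cart in front of the work surface, level with it; the furniture and walls round the work are solid. World frame = base frame: x ahead of the robot, y to its left, z up, the work surface at z = 0. Lengths are in m, angles in rad, forces in N, time in s.
With the tool pointing down it reaches from about 0.25 to 0.725 m from the base axis. Payload 4 kg.
Tool frame: the origin (TCP) lies on the centre line of the jaws, within the pads' length; the fingertips stand 25 mm ahead of it and the grasp point (between the pads) lies 6 mm ahead of it; z points along the fingers, x is the direction in which the jaws open and shut, and the axes are right-handed (so a half turn about z gives the same grasp; the last joint's range is limited). The gripper opens to 85 mm and grips with 20 to 120 N. Pads are 22 mm wide; open, the fingers measure 114 mm over their backs; the gripper's body (76 mm by 85 mm) begins 54 mm behind the grasp point. The pads swing forward as they close: fully open they stand 13 mm farther back than shut.
Start: joints at [-1.241, 0.241, 0.005, 1.335, 0, 1.571], TCP at [0.162, -0.473, 0.256] pointing down, gripper open.
Joint ranges: [-2.72, 2.72], [-1.05, 1.87], [-1.09, 1.28], [-1.99, 2.15], [-1.42, 1.44], [-3.14, 3.14]. Speed limits (rad/s): [2.79, 2.79, 3.14, 3.14, 3.14, 3.14].

INTERFACE

Orientations are given as a unit quaternion [x, y, z, w].
In Python, from workcell import bot, imaging, order gives the robot as it stands.
- The arm moves only by the tool carry_out, never from a script. Its argument "moves" is a list of rows, each a list of 5 numbers: the shift along the tool's x, y, z scaled (see below), then the turn about the tool's z scaled (see below), then the opening, from -1 (shut) to 1 (fully open). In form: [[tx, ty, tz, roll, hand], ...]. A call has 1 to 20 rows; each row is the pose to reach, as a shift and turn from the pose commanded when the call began, along the tool's axes at that moment; what a row does not reach only later rows make up. The controller multiplies each number of a shift by 0.1 m and each number of a turn by 90 degrees. A row lasts 1/10 s, in which the tool goes at most 50 mm and 8.59 degrees, less where a joint would pass 70% of its speed; a pose out of reach is approached as far as the arm can. A call with a number of a shift or a turn outside -1 to 1 is refused whole. A call with a gripper value outside its range is refused whole. The fingers move at their own pace and stop on an object; the grip force is fixed at half the most. Time passes only in rows, so rows that repeat a pose let the fingers close. It gives the time, the measured TCP pose, the force and the opening at its end, in the units of the state.
- bot.get_obs(): the state, without advancing time (a new reading comes with each control period).
- imaging.camera(name): name is "side" or "top"; returns the picture (384x512x3 uint8, red, green, blue); there is no depth.
- imaging.camera_model(name): a dict with "fovy" (degrees; the focal length in pixels is half the picture's height over the tangent of half this angle, whatever the lens; pixels are square), "cx", "cy" (the principal point, pixels), "dist" ([k1, k2, p1, p2, k3] as OpenCV has them; the pictures are not rectified), "eye" and "rotation" of the camera in the world. Camera axes: x right, y up, looking along -z (the intrinsics and any distortion apply to the point x, -y, -z); pixel columns grow to the right and rows downward; lengths in m; the calibration is good to about 2 mm. A picture is of the moment at which its call begins. camera_model takes no time and is no camera call.
- order.job_done(): hands the job in, once; it reports no verdict.
The state is a dict: "clock": time; "joint_pos": joint angles; "joint_vel": joint speeds; "tau": joint torques, N m; "eef_pos": TCP position; "tool_rot": TCP orientation; "ft_force": force on the tool from outside, world axes, zero at the start; "ft_torque": the same for the moment, N m; "grip_width": finger opening in m.
Only numpy, scipy, OpenCV 4.12 (cv2) and the standard library are available. Lean on these libraries where they do the work, as an engineer would, in place of code of your own. Each camera call takes 0.05 s, during which the arm holds its last target.

## Working session

There is one attempt and no reset: what is moved stays moved. The work goes in short steps, Python scripts to look and compute and a tool call to move; the robot and the scene stay as the last step left them, time stands still between calls to the robot, and variables do not carry over. Pictures are saved under pics/ and viewed, and the job is handed in when it is done.

Besides the shell and the picture viewer there is one more tool, called by a JSON object that holds its "name" and its "arguments", one argument or row to a line. carry_out: Moves the arm, as the interface text tells. Its arguments: {"type":"object","properties":{"moves":{"type":"array","items":{"type":"array","items":{"type":"number","minimum":-1,"maximum":1}}}},"required":["moves"]}

```bash
mkdir -p pics; ls
python3 - <<'E'
from workcell import bot, imaging, order
import cv2
print(bot.get_obs())
for n in("side","top"):
    print(imaging.camera_model(n)); cv2.imwrite(f"pics/{n}0.png",imaging.camera(n)[:,:,::-1])
E
```

```text
pics
{'clock': 0.0, 'joint_pos': array([-1.24099389e+00,  2.41403657e-01,  3.70521059e-03,  1.33521217e+00,
       -6.74856787e-06,  1.57078448e+00]), 'joint_vel': array([-0.00068106, -0.00141844, -0.00063876, -0.00130568,  0.00062308,
       -0.00245426]), 'tau': array([-4.48402952e-04, -3.72315609e+01,  2.52409673e+01,  1.68212503e-02,
       -1.03699838e-04, -3.91547658e-06]), 'eef_pos': array([ 0.161734  , -0.47249205,  0.25541032]), 'tool_rot': array([ 8.13592606e-01, -5.81434393e-01, -8.62039234e-04, -6.11924817e-04]), 'ft_force': array([-0.53662595, -0.83836305,  0.95984021]), 'ft_torque': array([-0.00534347,  0.01571714,  0.03671135]), 'grip_width': 0.08539797810191092}
{'fovy': 50.74320497428832, 'cx': 259.2621991237861, 'cy': 193.9899347410195, 'dist': array([-0.0180531,  0.       ,  0.       ,  0.       ,  0.       ]), 'eye': array([ 0.32178521, -0.33493534,  0.6324916 ]), 'rotation': array([ 0.39126497, -0.04665516, -0.128028  ,  0.91013397])}
{'fovy': 47.1691207661018, 'cx': 252.77962814518128, 'cy': 188.3854207242111, 'dist': array([-0.13726397,  0.        ,  0.        ,  0.        ,  0.        ]), 'eye': array([0.42048182, 0.29057612, 0.92373825]), 'rotation': array([-0.02215697,  0.02542892,  0.71310333, -0.70024716])}
```

View pics/side0.png

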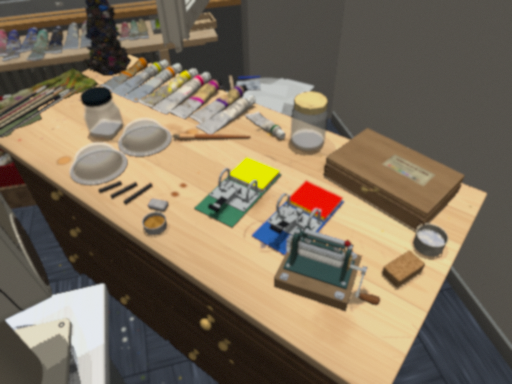

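View pics/top0.png

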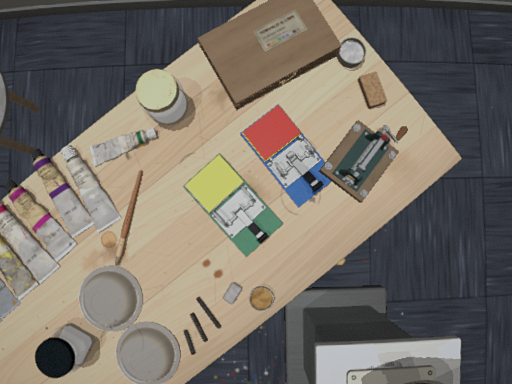

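Run:
```python
import cv2
a=cv2.imread("pics/top0.png")[90:270,170:410]; cv2.imwrite("pics/topc.png",cv2.resize(a,None,fx=3.3,fy=3.3,interpolation=cv2.INTER_CUBIC))
a=cv2.imread("pics/side0.png")[145:310,190:390]; cv2.imwrite("pics/sidec.png",cv2.resize(a,None,fx=3.6,fy=3.6,interpolation=cv2.INTER_CUBIC))
```

```text
(no output)
```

View pics/topc.png

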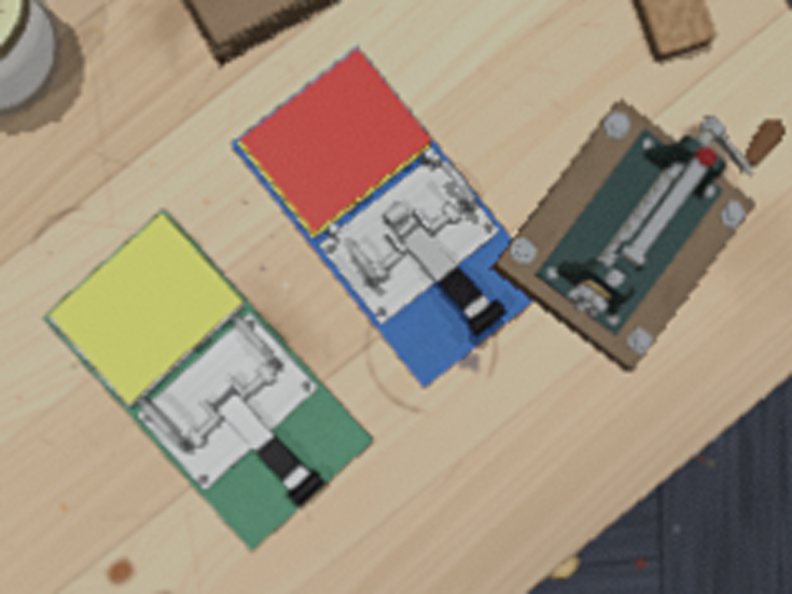

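View pics/sidec.png

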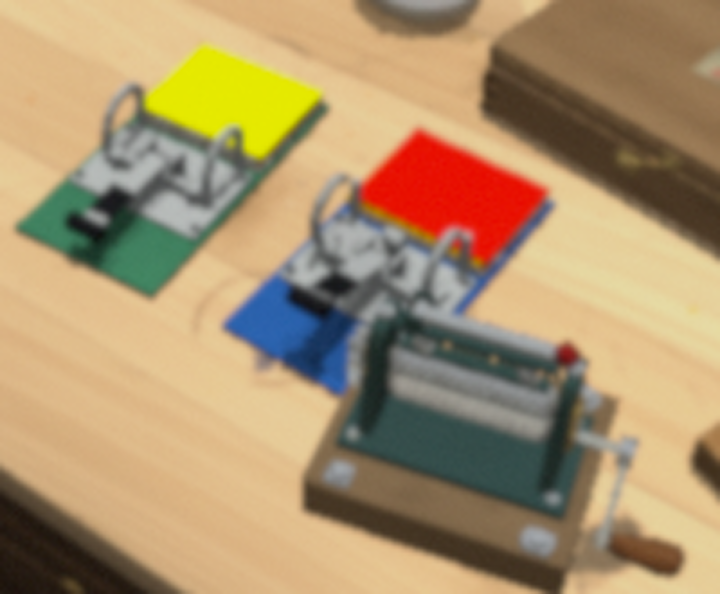

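```bash
cat > h.py <<'E'
import numpy as np, cv2
from workcell import bot, imaging, order
from scipy.spatial.transform import Rotation as R
from scipy.optimize import least_squares
def proj(n,P):
    m=imaging.camera_model(n); P=np.atleast_2d(P)
    r=R.from_quat(m["rotation"]).as_matrix(); c=(P-m["eye"])@r; c=c*[1,-1,-1]
    f=192/np.tan(np.radians(m["fovy"]/2)); K=np.array([[f,0,m["cx"]],[0,f,m["cy"]],[0,0,1]])
    return cv2.projectPoints(c,np.zeros(3),np.zeros(3),K,m["dist"])[0][:,0]
def file2w(p,Q):
    Q=np.atleast_2d(Q); c,s=np.cos(p[2]),np.sin(p[2])
    return np.c_[p[0]+c*Q[:,0]-s*Q[:,1],p[1]+s*Q[:,0]+c*Q[:,1],Q[:,2]]
E
python3 - <<'E'
from h import *
# top crop px -> pixel
T=lambda u,v:(170+(u+.5)/3.3-.5,90+(v+.5)/3.3-.5)
S=lambda u,v:(190+(u+.5)/3.6-.5,145+(v+.5)/3.6-.5)
def l(th,d=75):return (-22-d*np.cos(th)+3*np.sin(th)*0,0,22+d*np.sin(th))
bar=(-22-75*np.cos(np.radians(20))+3*np.sin(np.radians(20)),0,51)
obs=[("top",T(235,143),(95,52,14)),("top",T(358,48),(95,-52,14)),("top",T(424,386),(-105,52.5,4)),("top",T(487,315),bar),
("side",S(418,130),(95,52,16)),("side",S(549,192),(95,-52,14)),("side",S(226,326),(-105,52.5,4)),("side",S(313,300),bar)]
def res(p,full=False):
    return np.concatenate([(proj(n,file2w(p,np.array(q)/1e3))[0]-uv) for n,uv,q in obs])
for h in (2.4,):
  best=min((least_squares(res,[.55,-.1,y]) for y in np.arange(-3,3.2,.7)),key=lambda s:s.cost)
print(best.x,best.cost);print(best.fun.reshape(-1,2).round(1))
p=best.x
print("bar",file2w(p,np.array(bar)/1e3), "radius",np.linalg.norm(file2w(p,np.array(bar)/1e3)[0,:2]))
print("axes",np.cos(p[2]),np.sin(p[2]))
# green
obs=[("top",T(47,318),(95,52,14)),("top",T(163,211),(95,-52,14)),("top",T(252,550),(-105,52.5,4)),("top",T(372,440),(-105,-52.5,4))]
b=min((least_squares(res,[.55,.1,y]) for y in np.arange(-3,3.2,.7)),key=lambda s:s.cost)
print(b.x,b.fun.round(1))
# machine points at z
def back(n,uv,z):
    return least_squares(lambda q:(proj(n,[[q[0],q[1],z]])[0]-uv),[.5,0]).x
for uv,z in (((497,265),.02),((630,370),.02),((620,100),.02),((753,200),.02),((575,270),.07)):
    w=back("top",T(*uv),z); d=w-p[:2]; c,s=np.cos(p[2]),np.sin(p[2]); print(w,"file",d@[c,s],d@[-s,c])
for uv,z in (((308,485),.02),((308,510),.0),((375,315),.07),((555,590),0)):
    w=back("side",S(*uv),z); d=w-p[:2]; print("side",w,"file",d@[c,s],d@[-s,c])
# overlay
for n in("top","side"):
    im=cv2.imread(f"pics/{n}0.png"); im=cv2.resize(im,None,fx=3,fy=3,interpolation=cv2.INTER_CUBIC)
    pts=[bar]+[(8,38*k,38) for k in(1,-1)]+[(-22,0,22)]+[(x,y,4) for x in(-105,95) for y in(52.5,-52.5)]
    for u in proj(n,file2w(p,np.array(pts)/1e3)): cv2.circle(im,tuple((u*3+1).astype(int)),4,(255,0,255),1)
    c=(slice(240,840),slice(480,1280)) if n=="top" else (slice(430,930),slice(560,1260))
    cv2.imwrite(f"pics/{n}_ov.png",im[c])
E
```

```text
[ 0.55593203  0.21163026 -5.62978747] 11.127779263972421
[[-1.  -0.5]
 [ 0.4 -1.8]
 [ 1.   0.8]
 [ 0.6  0.1]
 [-1.6 -2. ]
 [ 2.3 -0. ]
 [-1.7  0.7]
 [-0.6 -0.1]]
bar [[0.48331793 0.15603838 0.051     ]] radius 0.5078820747470773
axes 0.7940228810411417 0.607887871554553Traceback (most recent call last):
  File "<stdin>", line 19, in <module>
  File "<stdin>", line 19, in <genexpr>
    return func(*args, **kwargs)
    vector_fun = VectorFunction(
        fun_wrapped,
    ...<6 lines>...
        workers=workers
    )
    self.J, dct = approx_derivative(
                  ~~~~~~~~~~~~~~~~~^
        self.fun_wrapped, self.x, f0=self.f, **finite_diff_options
        ^^^^^^^^^^^^^^^^^^^^^^^^^^^^^^^^^^^^^^^^^^^^^^^^^^^^^^^^^^
    )
    ^
    J, _nfev = _dense_difference(fun_wrapped, x0, f0, h,
               ~~~~~~~~~~~~~~~~~^^^^^^^^^^^^^^^^^^^^^^^^
                             use_one_sided, method,
                             ^^^^^^^^^^^^^^^^^^^^^^
                             mf)
                             ^^^
    df = [f_eval - f0 for f_eval in f_evals]
                                    ^^^^^^^
    f = np.atleast_1d(self.fun(x, *self.args, **self.kwargs))
                      ~~~~~~~~^^^^^^^^^^^^^^^^^^^^^^^^^^^^^^
    return np.atleast_1d(self.fun(x))
                         ~~~~~~~~^^^
    return self.f(x, *self.args, **self.kwargs)
           ~~~~~~^^^^^^^^^^^^^^^^^^^^^^^^^^^^^^
  File "<stdin>", line 10, in res
  File "h.py", line 6, in proj
    m=imaging.camera_model(n); P=np.atleast_2d(P)
ValueError: time passes only in moves, steps and waits
```

```bash
sed -i 's/^def proj/CM={}\ndef cm(n):\n    if n not in CM: CM[n]=imaging.camera_model(n)\n    return CM[n]\ndef proj/; s/m=imaging.camera_model(n);/m=cm(n);/' h.py
python3 - <<'E'
from h import *
T=lambda u,v:(170+(u+.5)/3.3-.5,90+(v+.5)/3.3-.5)
S=lambda u,v:(190+(u+.5)/3.6-.5,145+(v+.5)/3.6-.5)
bar=(-22-75*np.cos(np.radians(20))+3*np.sin(np.radians(20)),0,51)
obs=[("top",T(235,143),(95,52,14)),("top",T(358,48),(95,-52,14)),("top",T(424,386),(-105,52.5,4)),("top",T(487,315),bar),
("side",S(418,130),(95,52,16)),("side",S(549,192),(95,-52,14)),("side",S(226,326),(-105,52.5,4)),("side",S(313,300),bar)]
def res(p,full=False):
    return np.concatenate([(proj(n,file2w(p,np.array(q)/1e3))[0]-uv) for n,uv,q in obs])
p=np.array([ 0.55593203,  0.21163026, -5.62978747+2*np.pi]);print(p)
c,s=np.cos(p[2]),np.sin(p[2])
obs=[("top",T(47,318),(95,52,14)),("top",T(163,211),(95,-52,14)),("top",T(252,550),(-105,52.5,4)),("top",T(372,440),(-105,-52.5,4))]
b=least_squares(res,[.5,.35,.65]);print(b.x,b.fun.round(1))
def back(n,uv,z):
    return least_squares(lambda q:(proj(n,[[q[0],q[1],z]])[0]-uv),[.5,0]).x
for uv,z in (((497,265),.02),((630,370),.02),((620,100),.02),((753,200),.02),((575,270),.07),((487,315),.051),((473,328),.051),((503,308),.051)):
    w=back("top",T(*uv),z); d=w-p[:2]; print(uv,z,w,"file",d@[c,s],d@[-s,c])
for uv,z in (((308,485),.02),((308,510),.0),((375,315),.07),((555,590),0),((313,300),.051)):
    w=back("side",S(*uv),z); d=w-p[:2]; print("side",uv,z,w,"file",d@[c,s],d@[-s,c])
for n in("top","side"):
    im=cv2.imread(f"pics/{n}0.png"); im=cv2.resize(im,None,fx=3,fy=3,interpolation=cv2.INTER_CUBIC)
    pts=[bar]+[(8,38*k,38) for k in(1,-1)]+[(-22,0,22)]+[(x,y,4) for x in(-105,95) for y in(52.5,-52.5)]
    for u in proj(n,file2w(p,np.array(pts)/1e3)): cv2.circle(im,tuple((u*3+1).astype(int)),4,(255,0,255),1)
    k=(slice(240,840),slice(480,1280)) if n=="top" else (slice(430,930),slice(560,1260))
    cv2.imwrite(f"pics/{n}_ov.png",im[k])
print(bot.get_obs()["clock"])
E
```

```text
[0.55593203 0.21163026 0.65339784]
[0.45255572 0.33117418 0.71718168] [-1.8 -0.3  0.2 -1.2  0.4  1.   1.3  0.4]
(497, 265) 0.02 [0.51714281 0.14520382] file -0.07117935598884344 -0.02916461989506237
(630, 370) 0.02 [0.44948769 0.06272657] file -0.17503598743035695 -0.05352671244630681
(620, 100) 0.02 [0.62191245 0.06243531] file -0.03830383433868582 -0.1585729016047448
(753, 200) 0.02 [ 0.55644054 -0.02159484] file -0.14137094150277515 -0.18549518716835897
(575, 270) 0.07 [0.50806448 0.10651825] file -0.10190424615762983 -0.05436324037879192
(487, 315) 0.051 [0.48351436 0.15718904] file -0.09059544782158355 0.0007942492129737649
(473, 328) 0.051 [0.47578714 0.16592881] file -0.09141823343460774 0.012431109318569982
(503, 308) 0.051 [0.48759174 0.14731173] file -0.09336220773149408 -0.00952715185047161
side (308, 485) 0.02 [0.45371346 0.06482588] file -0.17040448055129578 -0.05442860980445783
side (308, 510) 0.0 [0.45354226 0.06346137] file -0.17136989147724038 -0.055407993047040235
side (375, 315) 0.07 [0.50613527 0.12078622] file -0.09476275559192704 -0.04186139721449149
side (555, 590) 0 [ 0.5548518  -0.01346099] file -0.1376879731357394 -0.17807094410481136
side (313, 300) 0.051 [0.484259  0.1554275] file -0.09107500560947365 -0.00105710864330325
0.1
```

View pics/top_ov.png

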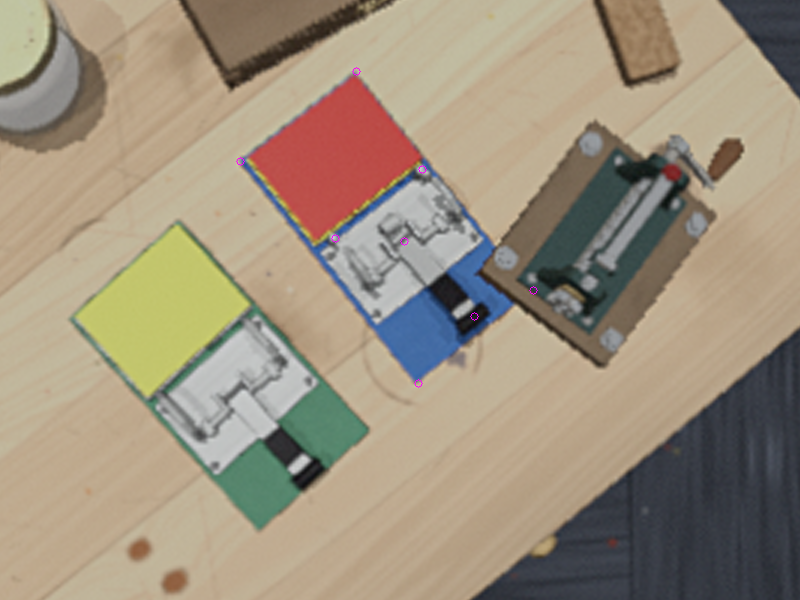

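View pics/side_ov.png

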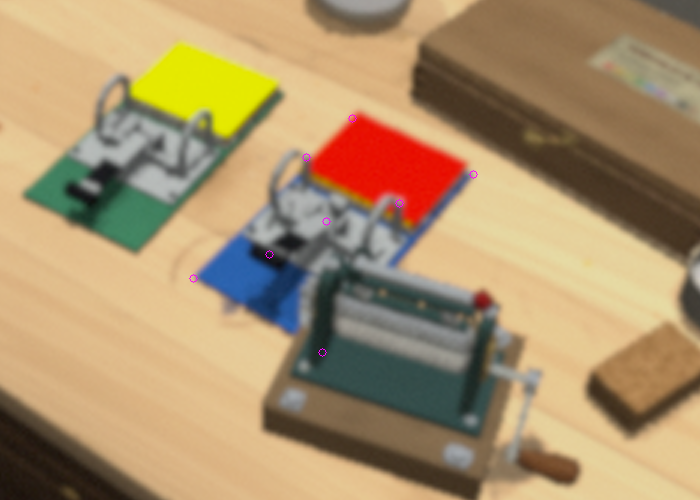

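Run:
```python
from h import *
a=cv2.imread("pics/top0.png")[110:210,310:410]; a=cv2.resize(a,None,fx=5,fy=5,interpolation=cv2.INTER_CUBIC)
b=cv2.imread("pics/side0.png")[210:310,255:355]; b=cv2.resize(b,None,fx=5,fy=5,interpolation=cv2.INTER_CUBIC)
p=np.array([ 0.55593203,  0.21163026,.6534])
# draw file-frame vertical lines at corners of presumed points, heights 0..100 step 20
cv2.imwrite("pics/mach.png",cv2.resize(np.hstack([a,b]),(800,400)))
```

```text
(no output)
```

View pics/mach.png

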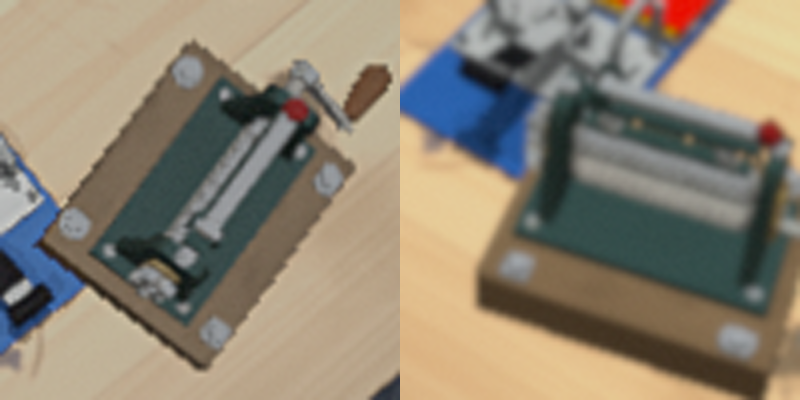

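{"name": "carry_out", "arguments": {
  "moves": [
    [-0.35, -0.35, 0, 0, 0],
    [-0.7, -0.7, 0, 0, 0],
    [-1, -1, 0, 0, 0],
    [-1, -1, 0, 0, 0]
  ]
}}

```text
clock: 0.5
eef_pos: [0.225, -0.3418, 0.2559]
tool_rot: [0.815, -0.579, -0.001, -0.001]
ft_force: [0.3, -0.5, -0.1]
grip_width: 0.0427
```

{"name": "carry_out", "arguments": {
  "moves": [
    [-0.35, -0.35, 0, 0, 0],
    [-0.7, -0.7, 0, 0, 0],
    [-1, -1, 0, 0, 0]
  ]
}}

```text
clock: 0.8
eef_pos: [0.2866, -0.218, 0.2561]
tool_rot: [0.813, -0.582, -0.0, -0.0]
ft_force: [1.3, -0.9, -0.1]
grip_width: 0.0426
```

{"name": "carry_out", "arguments": {
  "moves": [
    [-0.35, -0.35, 0, 0, 0],
    [-0.7, -0.7, 0, 0, 0],
    [-1, -1, 0, 0, 0]
  ]
}}

```text
clock: 1.1
eef_pos: [0.3493, -0.0905, 0.2564]
tool_rot: [0.814, -0.581, 0.0, -0.0]
ft_force: [2.0, -1.3, 0.5]
grip_width: 0.0425
```

Run:
```python
from h import *
p=np.array([ 0.55593203,  0.21163026,.6534]);c,s=np.cos(p[2]),np.sin(p[2])
def tri(t,u):
    t=np.array(t)/4+(310,110); u=(np.array(u)-(400,0))/4+(255,210)
    r=least_squares(lambda q:np.r_[proj("top",q)[0]-t,proj("side",q)[0]-u],[.5,.1,.05]); d=r.x[:2]-p[:2]
    print(r.x.round(3),"file",(d@[c,s]).round(3),(d@[-s,c]).round(3),"res",r.fun.round(1))
tri((297,110),(770,132))
tri((75,222),(517,265))  # bolt? maybe other
tri((215,333),(517,265))
tri((330,180),(740,340))
tri((203,365),(482,275))
tri((120,240),(570,95)); tri((205,290),(548,105));tri((215,225),(580,85))
```

```text
[0.567 0.037 0.116] file -0.098 -0.146 res [ 0.1 -0.3 -0.3  0. ]
[ 0.512  0.118 -0.062] file -0.092 -0.047 res [-2.1 10.6  9.7 -1.4]
[0.467 0.058 0.033] file -0.163 -0.068 res [ 0.1 -0.5 -0.5  0.1]
[ 0.546 -0.005  0.034] file -0.14 -0.166 res [ 0.2 -0.6 -0.5  0.1]
[0.452 0.063 0.025] file -0.173 -0.055 res [ 0.2 -0.9 -0.8  0.1]
[0.511 0.114 0.071] file -0.095 -0.05 res [-0.  0.  0. -0.]
[0.485 0.082 0.109] file -0.135 -0.06 res [ 0.3 -1.4 -1.3  0.2]
[0.506 0.081 0.118] file -0.119 -0.074 res [-0.7  3.3  3.  -0.5]
```

{"name": "carry_out", "arguments": {
  "moves": [
    [-0.35, -0.35, 0, 0, 0],
    [-0.7, -0.7, 0, 0, 0],
    [-1, -1, 0.2, 0, 0]
  ]
}}

```text
clock: 1.4
eef_pos: [0.4138, 0.037, 0.2382]
tool_rot: [0.814, -0.581, 0.003, -0.002]
ft_force: [1.4, -0.6, -0.0]
grip_width: 0.0425
```

{"name": "carry_out", "arguments": {
  "moves": [
    [-0.35, -0.35, 0.2, -0.08, -0.05],
    [-0.7, -0.7, 0.4, -0.16, -0.05],
    [-0.9, -1, 0.8, -0.205, -0.05],
    [-0.9, -1, 0.8, -0.205, -0.05],
    [-0.9, -1, 0.8, -0.205, -0.05]
  ]
}}

```text
clock: 1.9
eef_pos: [0.4755, 0.1525, 0.154]
tool_rot: [0.896, -0.443, -0.002, 0.002]
ft_force: [0.0, 0.1, 0.1]
grip_width: 0.0408
```

```bash
cat >> h.py <<'E'
P0=np.array([ 0.55593203,  0.21163026,.6534])
def state():
    o=bot.get_obs(); M=R.from_quat(o["tool_rot"]).as_matrix(); d=o["eef_pos"][:2]-P0[:2]; c,s=np.cos(P0[2]),np.sin(P0[2])
    print("t",o["clock"],"file xy mm",(1e3*d@[c,s]).round(1),(1e3*d@[-s,c]).round(1),"z",o["eef_pos"][2].round(4),"toolx ang",np.degrees(np.arctan2(M[1,0],M[0,0])).round(2),"want",np.degrees(P0[2])-90,"F",o["ft_force"].round(1),"w",o["grip_width"].round(4),"q",o["joint_pos"].round(2))
    return o,M
def snap(n,tag,box,f):
    im=imaging.camera(n)[:,:,::-1]; x0,y0,x1,y1=box
    cv2.imwrite(f"pics/{tag}.png",cv2.resize(im[y0:y1,x0:x1],None,fx=f,fy=f,interpolation=cv2.INTER_CUBIC))
E
python3 - <<'E'
from h import *
state(); snap("top","t1",(170,90,410,270),3.3); snap("side","s1",(190,120,390,285),3.6)
E
```

```text
Traceback (most recent call last):
  File "h.py", line 20, in state
    print("t",o["clock"],"file xy mm",(1e3*d@[c,s]).round(1),(1e3*d@[-s,c]).round(1),"z",o["eef_pos"][2].round(4),"toolx ang",np.degrees(np.arctan2(M[1,0],M[0,0])).round(2),"want",np.degrees(P0[2])-90,"F",o["ft_force"].round(1),"w",o["grip_width"].round(4),"q",o["joint_pos"].round(2))
                                                                                                                                                                                                                                        ^^^^^^^^^^^^^^^^^^^^^
AttributeError: 'float' object has no attribute 'round'
```

```bash
sed -i 's/o\["grip_width"\].round(4)/round(o["grip_width"],4)/' h.py
python3 - <<'E'
from h import *
state(); snap("top","t1",(170,90,410,270),3.3); snap("side","s1",(190,120,390,285),3.6)
E
```

```text
t 1.9 file xy mm -99.8 1.9 z 0.154 toolx ang -52.62 want -52.56293766615201 F [0.  0.1 0.1] w 0.0408 q [ 0.31  0.31 -0.17  1.09 -0.    2.8 ]
```

View pics/t1.png

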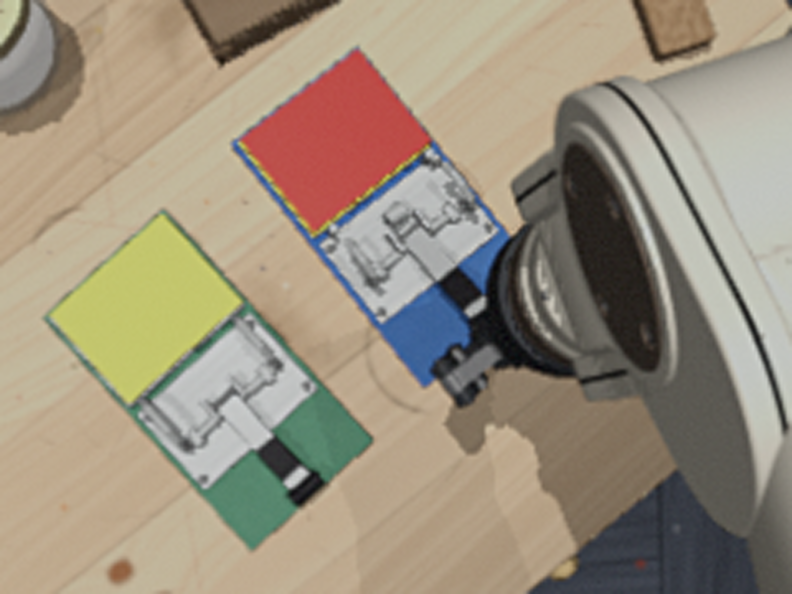

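View pics/s1.png

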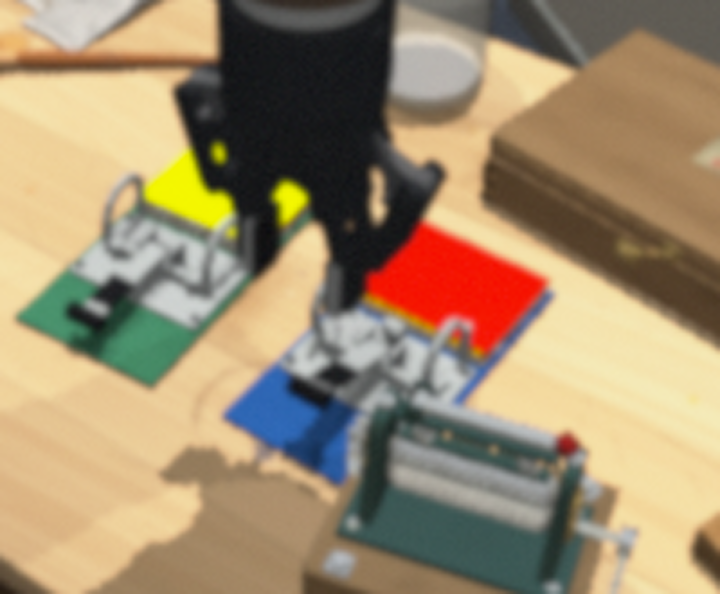

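Run:
```python
from h import *
for nm,uv in dict(kR_bot=(395,255),kR_out=(443,178),kR_low=(420,225),kR_top=(432,165),kL_out=(177,95),tipR=(345,310),tipL=(262,272),fRout=(360,300),fLout=(240,260)).items():
    u=(190+(uv[0]+.5)/3.6-.5,120+(uv[1]+.5)/3.6-.5)
    r=least_squares(lambda q:proj("side",file2w(P0,[[-.0998,q[0],q[1]]]))[0]-u,[0,.15]).x
    print(nm,"y",(r[0]-.0019).round(4),"z-TCP",(r[1]-.154).round(4))
```

```text
kR_bot y -0.052 z-TCP 0.0288
kR_out y -0.0723 z-TCP 0.0841
kR_low y -0.0634 z-TCP 0.053
kR_top y -0.0666 z-TCP 0.0884
kL_out y 0.0722 z-TCP 0.0639
tipR y -0.0265 z-TCP -0.0215
tipL y 0.0234 z-TCP -0.0242
fRout y -0.0347 z-TCP -0.0099
fLout y 0.0371 z-TCP -0.0236
```

{"name": "carry_out", "arguments": {
  "moves": [
    [0, -0.13, 0.3, 0, -0.2],
    [0, -0.13, 0.6, 0, -0.2],
    [0, -0.13, 0.68, 0, -0.2],
    [0, -0.13, 0.68, 0, -0.2]
  ]
}}

```text
clock: 2.4
eef_pos: [0.4859, 0.159, 0.0885]
tool_rot: [0.896, -0.444, -0.001, 0.001]
ft_force: [0.3, 1.0, 0.2]
grip_width: 0.0342
```

Run:
```python
from h import *
state(); snap("top","t2",(290,130,390,230),5); snap("side","s2",(210,150,350,290),4)
```

```text
t 2.4 file xy mm -87.7 0.8 z 0.0885 toolx ang -52.76 want -52.56293766615201 F [0.3 1.  0.2] w 0.0342 q [ 0.32  0.4  -0.24  0.94 -0.    2.81]
```

View pics/t2.png

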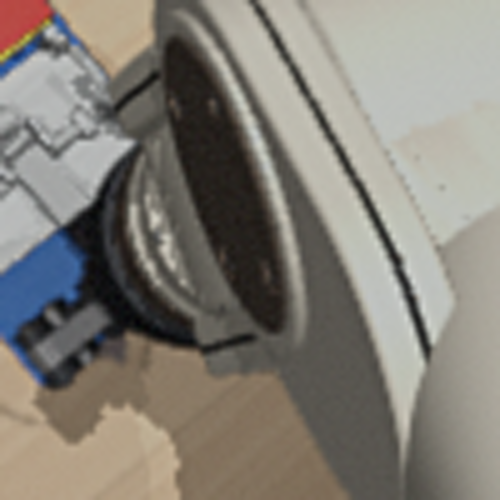

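View pics/s2.png

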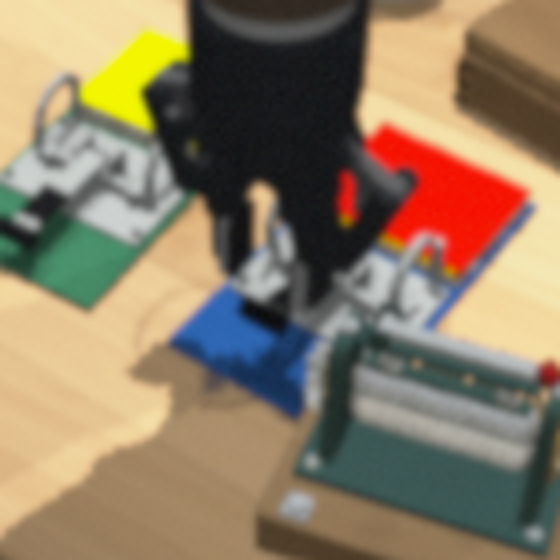

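{"name": "carry_out", "arguments": {
  "moves": [
    [0, 0, 0.1, 0, -0.2],
    [0, 0, 0.18, 0, -0.2],
    [0, 0, 0.23, 0, -0.2],
    [0, 0, 0.23, 0, -0.2]
  ]
}}

```text
clock: 2.9
eef_pos: [0.4858, 0.1601, 0.0643]
tool_rot: [0.896, -0.443, -0.001, 0.001]
ft_force: [-0.1, 0.0, 0.6]
grip_width: 0.0342
```

Run:
```python
from h import *
state(); snap("side","s3",(210,150,350,290),4)
```

```text
t 2.9 file xy mm -87.0 1.7 z 0.0643 toolx ang -52.65 want -52.56293766615201 F [-0.1  0.   0.6] w 0.0342 q [ 0.32  0.43 -0.26  0.88 -0.    2.81]
```

View pics/s3.png

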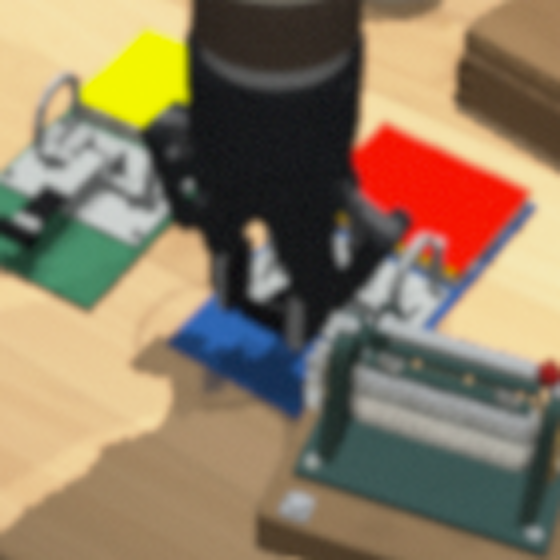

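{"name": "carry_out", "arguments": {
  "moves": [
    [0.01, 0, 0, 0, -0.4],
    [0.01, 0, 0, 0, -0.6],
    [0.01, 0, 0, 0, -1],
    [0.01, 0, 0, 0, -1],
    [0.01, 0, 0, 0, -1]
  ]
}}

```text
clock: 3.45
eef_pos: [0.4866, 0.1601, 0.0652]
tool_rot: [0.896, -0.443, -0.001, -0.0]
ft_force: [-3.5, 3.4, -0.7]
grip_width: 0.0216
```

Run:
```python
from h import *
state()
```

```text
t 3.45 file xy mm -86.4 1.2 z 0.0652 toolx ang -52.62 want -52.56293766615201 F [-3.5  3.4 -0.7] w 0.0216 q [ 0.32  0.43 -0.26  0.88  0.    2.81]
```

{"name": "carry_out", "arguments": {
  "moves": [
    [0.01, -0.014, -0.03, 0, -1],
    [0.01, -0.028, -0.06, 0, -1],
    [0.01, -0.044, -0.09, 0, -1],
    [0.01, -0.06, -0.116, 0, -1],
    [0.01, -0.078, -0.143, 0, -1],
    [0.01, -0.097, -0.17, 0, -1],
    [0.01, -0.118, -0.195, 0, -1],
    [0.01, -0.14, -0.22, 0, -1],
    [0.01, -0.14, -0.22, 0, -1]
  ]
}}

```text
clock: 4.35
eef_pos: [0.4983, 0.1688, 0.0867]
tool_rot: [0.897, -0.442, -0.001, -0.001]
ft_force: [-3.2, 7.2, -3.4]
grip_width: 0.0211
```

Run:
```python
from h import *
state(); snap("side","s4",(210,150,350,290),4)
```

```text
t 4.35 file xy mm -71.8 1.1 z 0.0867 toolx ang -52.51 want -52.56293766615201 F [-3.2  7.2 -3.4] w 0.0211 q [ 0.32  0.43 -0.2   0.95  0.    2.81]
```

View pics/s4.png

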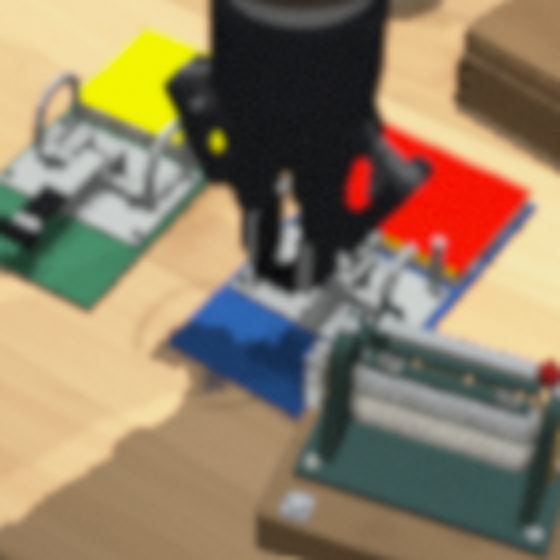

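{"name": "carry_out", "arguments": {
  "moves": [
    [0, -0.01, -0.02, 0, -1],
    [0, -0.02, -0.035, 0, -1],
    [0, -0.02, -0.035, 0, -1]
  ]
}}

```text
clock: 4.7
eef_pos: [0.5004, 0.1705, 0.0901]
tool_rot: [0.897, -0.442, -0.001, -0.001]
ft_force: [-1.2, 9.4, -5.8]
grip_width: 0.0211
```

Run:
```python
from h import *
state()
```

```text
t 4.7 file xy mm -69.1 1.1 z 0.0901 toolx ang -52.5 want -52.56293766615201 F [-1.2  9.4 -5.8] w 0.0211 q [ 0.33  0.43 -0.19  0.95  0.    2.81]
```

{"name": "carry_out", "arguments": {
  "moves": [
    [0, 0, 0, 0, -0.4],
    [0, 0, 0, 0, -0.2],
    [0, 0, 0, 0, -0.2],
    [0, 0, -0.2, 0, -0.2],
    [0, 0, -0.5, 0, -0.2],
    [0, 0.5, -1, 0, -0.2],
    [0, 1, -1, 0, -0.3],
    [0, 1, -1, 0, -1],
    [0, 1, -1, 0, -1]
  ]
}}

```text
clock: 5.6
eef_pos: [0.4201, 0.1061, 0.1921]
tool_rot: [0.896, -0.444, 0.001, -0.0]
ft_force: [-0.4, 0.2, -0.7]
grip_width: 0.0012
```

Run:
```python
from h import *
state(); snap("top","t5",(170,90,410,270),3.3); snap("side","s5",(210,150,350,290),4)
```

```text
t 5.6 file xy mm -172.0 -1.2 z 0.1921 toolx ang -52.78 want -52.56293766615201 F [-0.4  0.2 -0.7] w 0.0012 q [ 0.25  0.15 -0.28  1.14 -0.    2.74]
```

View pics/t5.png

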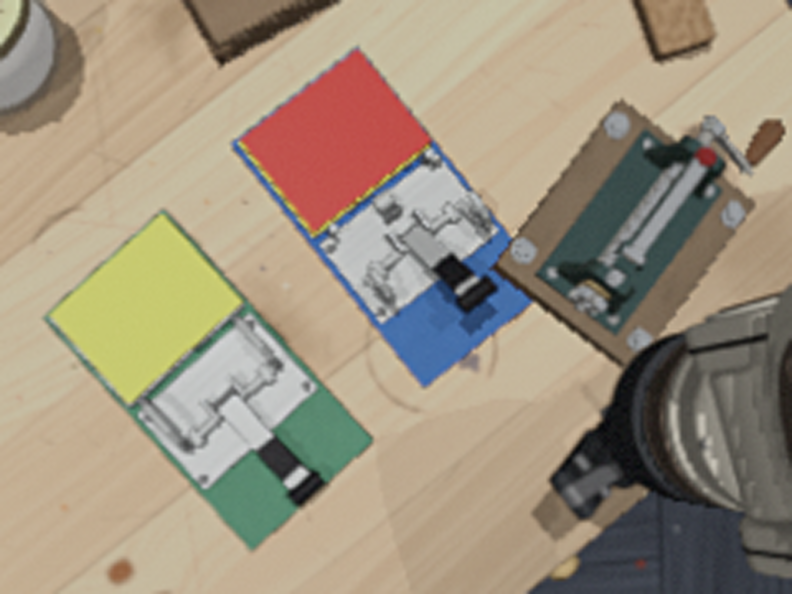

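View pics/s5.png

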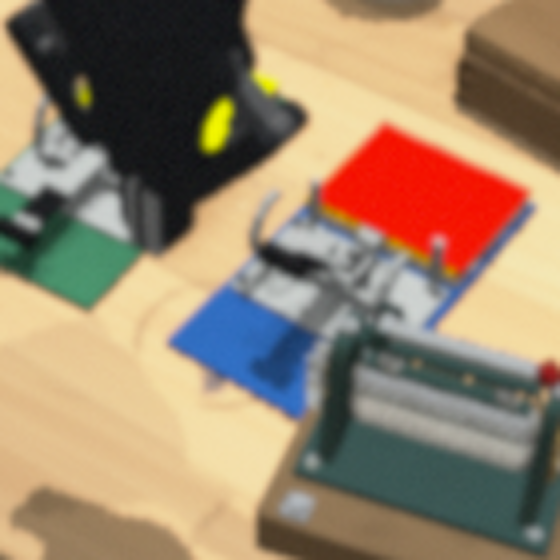

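Run:
```python
from h import *
for th in (30,35,40):
    t=np.radians(th); b=np.array([[-22-75*np.cos(t)+3*np.sin(t),0,22+75*np.sin(t)+3*np.cos(t)]])/1e3
    print(th,(proj("top",file2w(P0,b))[0]-(170,90))*3.3,(proj("side",file2w(P0,b))[0]-(210,150))*4)
```

```text
30 [484.26559577 304.91818605] [271.65972705 288.207016  ]
35 [481.67115856 299.2764195 ] [276.36674662 275.84562322]
40 [478.47684954 293.01726719] [281.62517053 263.37012339]
```

Run:
```python
from h import *
for nm,uv in dict(kR_out=(306,118),kR_low=(270,150),link=(190,205),tip=(165,250),kL=(10,30)).items():
    u=(210+uv[0]/4,150+uv[1]/4)
    r=least_squares(lambda q:proj("side",file2w(P0,[[-.172,q[0],q[1]]]))[0]-u,[0,.15]).x
    print(nm,"y",(r[0]+.0012).round(4),"z-TCP",(r[1]-.1921).round(4))
```

```text
kR_out y -0.0694 z-TCP 0.077
kR_low y -0.055 z-TCP 0.0545
link y -0.0187 z-TCP 0.0062
tip y -0.0054 z-TCP -0.0267
kL y 0.0675 z-TCP 0.0512
```

{"name": "carry_out", "arguments": {
  "moves": [
    [-0.06, -0.5, 0, 0, -1],
    [-0.06, -0.88, 0.2, 0, -1],
    [-0.06, -0.88, 0.6, 0, -1],
    [-0.06, -0.88, 0.75, 0, -1],
    [-0.06, -0.88, 0.75, 0, -1]
  ]
}}

```text
clock: 6.2
eef_pos: [0.486, 0.1659, 0.1119]
tool_rot: [0.896, -0.443, -0.002, 0.003]
ft_force: [0.0, -0.5, 0.1]
grip_width: -0.0001
```

Run:
```python
from h import *
state(); snap("side","s6",(210,150,350,290),4)
```

```text
t 6.2 file xy mm -83.3 6.2 z 0.1119 toolx ang -52.61 want -52.56293766615201 F [ 0.  -0.5  0.1] w -0.0001 q [ 0.33  0.38 -0.19  1.   -0.    2.82]
```

View pics/s6.png

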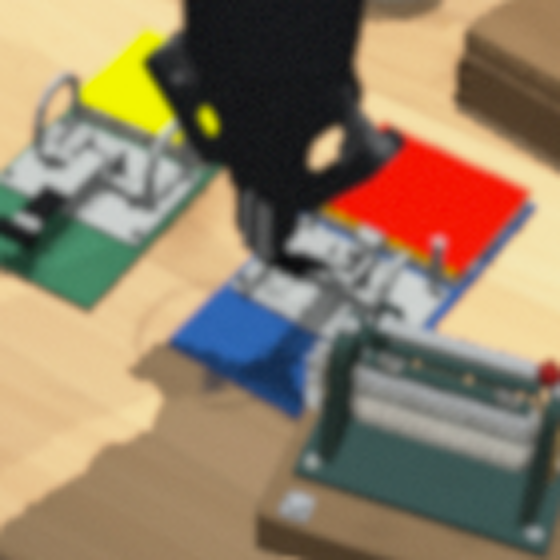

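{"name": "carry_out", "arguments": {
  "moves": [
    [0.02, 0.01, 0.06, 0, -1],
    [0.02, 0.02, 0.12, 0, -1],
    [0.02, 0.03, 0.18, 0, -1],
    [0.02, 0.04, 0.24, 0, -1],
    [0.02, 0.05, 0.3, 0, -1],
    [0.02, 0.06, 0.36, 0, -1],
    [0.02, 0.07, 0.42, 0, -1],
    [0.02, 0.07, 0.47, 0, -1],
    [0.02, 0.07, 0.51, 0, -1],
    [0.02, 0.07, 0.54, 0, -1],
    [0.02, 0.07, 0.54, 0, -1]
  ]
}}

```text
clock: 7.35
eef_pos: [0.4829, 0.1602, 0.0612]
tool_rot: [0.896, -0.443, -0.0, 0.0]
ft_force: [-0.0, -1.6, -0.6]
grip_width: -0.0
```

Run:
```python
from h import *
state(); snap("side","s7",(210,150,350,290),4)
```

```text
t 7.35 file xy mm -89.2 3.6 z 0.0612 toolx ang -52.65 want -52.56293766615201 F [-0.  -1.6 -0.6] w -0.0 q [ 0.32  0.43 -0.28  0.87  0.    2.81]
```

View pics/s7.png

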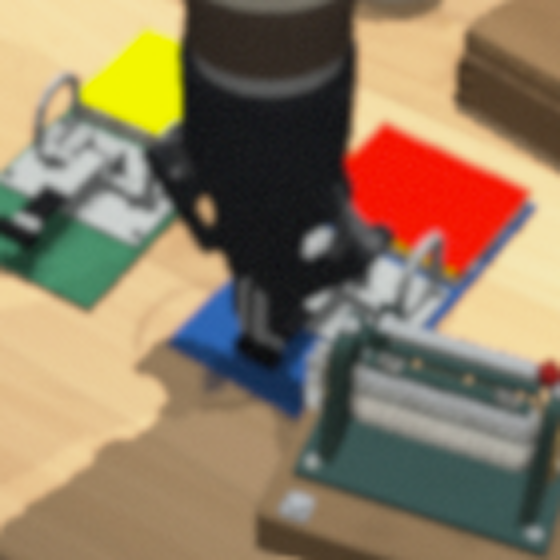

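{"name": "carry_out", "arguments": {
  "moves": [
    [0, 0.02, 0.03, 0, -1],
    [0, 0.02, 0.05, 0, -1],
    [0, 0.02, 0.06, 0, -1],
    [0, 0.02, 0.06, 0, -1]
  ]
}}

```text
clock: 7.8
eef_pos: [0.4813, 0.1588, 0.0559]
tool_rot: [0.896, -0.444, -0.0, 0.0]
ft_force: [-0.1, -0.9, 0.4]
grip_width: -0.0
```

{"name": "carry_out", "arguments": {
  "moves": [
    [0, 0, 0.015, 0, -1],
    [0, 0, 0.03, 0, -1],
    [0, 0, 0.03, 0, -1]
  ]
}}

```text
clock: 8.1
eef_pos: [0.4814, 0.1588, 0.0548]
tool_rot: [0.896, -0.444, 0.0, -0.0]
ft_force: [-5.8, -2.6, 16.1]
grip_width: 0.0
```

Firm contact at the flat stop. Retreat and look.

{"name": "carry_out", "arguments": {
  "moves": [
    [0, 0, -0.2, 0, -1],
    [0, 0, -0.6, 0, -1],
    [0, 0.5, -1, 0, -1],
    [0, 1, -1, 0, -1],
    [0, 1, -1, 0, -1],
    [0, 1, -1, 0, -1]
  ]
}}

```text
clock: 8.7
eef_pos: [0.4007, 0.0974, 0.1532]
tool_rot: [0.896, -0.444, 0.0, -0.0]
ft_force: [1.3, 1.2, -0.5]
grip_width: -0.0001
```

Run:
```python
from h import *
state(); snap("top","t8",(170,90,410,270),3.3); snap("side","s8",(190,145,390,310),3.6)
for th in (0,5,20):
    t=np.radians(th); b=np.array([[-22-75*np.cos(t)+3*np.sin(t),0,22+75*np.sin(t)+3*np.cos(t)]])/1e3
    print(th,(proj("top",file2w(P0,b))[0]-(170,90))*3.3,(proj("side",file2w(P0,b))[0]-(190,145))*3.6)
```

```text
t 8.7 file xy mm -192.7 3.6 z 0.1532 toolx ang -52.73 want -52.56293766615201 F [ 1.3  1.2 -0.5] w -0.0001 q [ 0.24  0.15 -0.39  1.03  0.    2.73]
0 [487.02061476 324.20691903] [303.11300227 336.43205285]
5 [488.0555477  322.80279696] [303.82563887 327.95321696]
20 [487.61554565 314.20494734] [309.65235011 298.91207634]
```

View pics/t8.png

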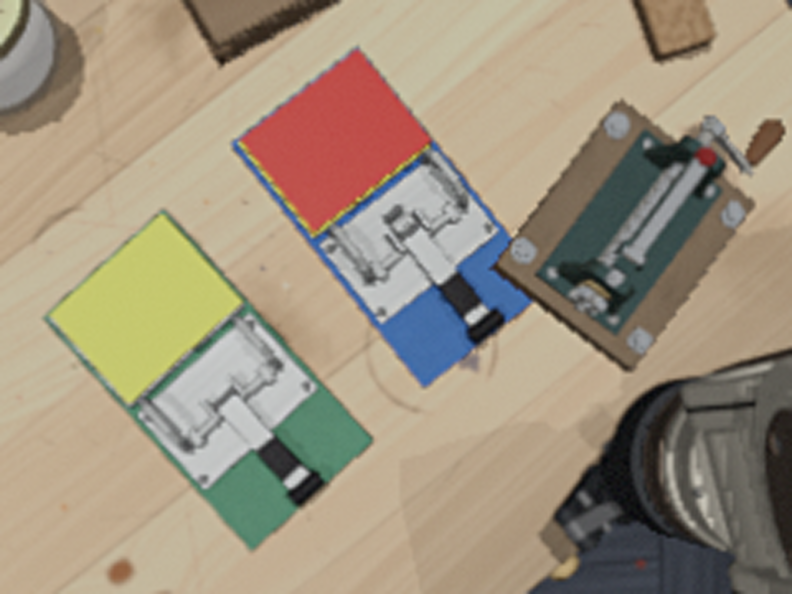

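View pics/s8.png

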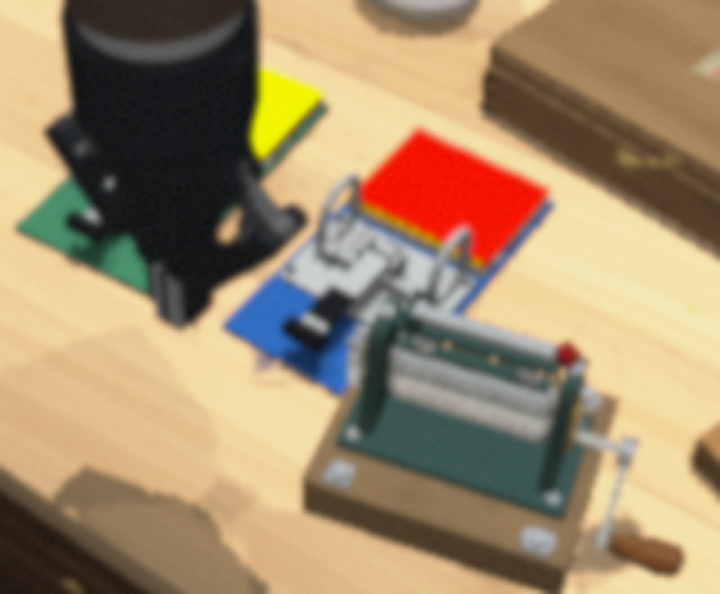

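```bash
python3 -c "
from h import *
print(order.job_done())"
```

```text
the job is handed in; nothing more can be done
None
```

The blue file's lever went fully up and then fully down, so its rings sprang open and then shut. The job was handed in at about 8.8 s of the 32 s allowed.

- **Lift:** I gripped the blue bar by its ends and raised it along its arc. After letting go, the top picture showed the bar at (478, 293) in the enlarged crop, which is where a fully raised lever should put it. The side picture showed the rings standing wide open.
- **Press:** With the fingers shut, I pushed the bar down onto its flat stop, feeling about 16 N on contact, then backed away. The last side picture put the bar at about (306, 334) against a predicted (303, 336) for flat, and the rings were closed on their posts.
- **Green file:** In the last top picture it looks unchanged, flat and shut.
- **Robot:** It stands clear and touches nothing. The highest force I read was about 17 N.
- **Reading that disagreed:** The gripper showed 21 mm while holding the 24 mm bar. I did not find out why, but the lever followed the lift as expected.

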